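Relieve and couple: push-type grease gun on a tilted bearing nipple

TASK

Lift the small push-type grease gun out of its holder and, with its nose, press the relief button that lies in the round recess of the bearing block fully down. Then set the nose squarely onto the tilted grease nipple of the same block, press until it snaps over the nipple's head and the spring sleeve round the nipple is pushed down as far as it goes, and finish while still holding the gun pressed there: do not let go or ease off. Touch the button and the nipple only with the gun, and leave the other things on the desk where they are.

Things in the scene. Friction and masses are not known exactly. Their poses are not given: they have to be found in the camera images.
- gun_grip (a point): Centre of the round grip of the grease gun (loose, 0.2-0.3 kg, upright nose down in the holder at the start; wholly round); z runs along its axis from nose to rear end. Grip: aluminium, 28 mm diameter, 22.5 mm to either side of this point; a 4 mm black cap above. Below it a collar, 38 mm diameter, 5 mm thick, on which fingertips can rest to push; then the nose, its mouth 67.5 mm below this point.
- gun_mouth (a point): Centre of the open mouth of the gun's nose, on its axis; z points from nose to rear end. The nose is 22 mm in diameter and 40 mm long below the collar; the flat rim is 15 mm inside; the socket is 28 mm deep. Two small spring jaws inside, 8 mm from the mouth: the nipple's head forces them apart against about 6 N, from 11 mm before the mouth reaches the nipple's foot.
- holder: Fixed grey holder: a block 52 x 52 mm, 46 mm high, on a foot 84 x 84 x 6 mm, with a round upright hole of 26 mm diameter in its top in which the gun's nose stands; the gun's collar rests on the top. Origin at the centre of the underside, z up. Lift the gun 45 mm or more to clear it; wall cabinets overhang the desk 0.39 m up beyond about 0.70 m from the robot, so carry it low and near.
- bearing_block: Fixed grey pillow block on a foot 76 (x) x 164 (y) x 10 mm. Origin at the centre of its underside, z up. At y = -35 mm a round bearing housing, 60 mm in diameter, axis along y at 34 mm height, carries the tilted nipple. At y = +42 mm a square housing 46 x 46 mm, 44 mm high, has the recess of the relief button in its top.
- recess_mouth (a point): Centre of the mouth of the round vertical recess in the top of the square housing of the bearing block, 44 mm above the desk; 29 mm in diameter. The relief button fills the lower end of it.
- relief_top (a point): Centre of the top face of the relief button, a flat steel disc 20 mm in diameter, 8 mm below the recess mouth when not pressed; moves with it.
- relief (a joint): How far the relief button is pressed, straight down: 0 = up, 0.005 m = fully down (counts from 0.004). A spring brings it back: about 2.4 N to begin, 6.4 N fully down.
- nipple_base (a point): Foot of the grease nipple on the flat of its boss, on the nipple's axis. z points outward along the nipple, tilted 0.40 rad from the vertical toward the bearing block's -x. The nipple: stem 8 mm in diameter to 12 mm from this point, head 12 mm in diameter at 14 to 15.5 mm, tapering to 5 mm at its tip at 23 mm.
- nipple_tip (a point): Tip of the grease nipple, on its axis, 23 mm from the foot; the same axes as nipple_base.
- sleeve (a joint): How far the spring sleeve round the nipple's stem (dark disc, 24 mm diameter, its face 9 mm out from the nipple's foot at rest) is pushed in along the nipple's axis: 0 = out, 0.0085 m = fully (counts from 0.0067). The gun's rim pushes it; spring about 2.5 N to begin, 9.5 N fully in. The jaws snap in behind the head with it 4 to 5 mm in; let go, it rests about 5 mm in.
- screw_tin: Bystander: round white tin with a red-brown lid, 64 mm in diameter, 24 mm high, origin under its centre. Leave alone.
- tape_roll: Bystander: roll of white tape lying flat, 92 mm in diameter, 46 mm high, origin under its centre. Leave alone.
- eraser: Bystander: eraser in a blue sleeve, 34 x 44 x 12 mm, origin under its centre. Leave alone.
Not all that is in view belongs to the job. What is shaped like the part that bears gun_grip but blue is not meant.

How it is judged:
By the outcome, as a careful person would: the job done as asked, in the order asked, and still so for the second after the job is handed in, while the arm keeps its last pose, push and grip.
It also fails if it takes over 53 s, if anything falls off the work surface, if the arm or the gripper's body presses on something with over 40 N, if the wrist force passes 120 N, or if a joint passes its speed limit or range.

ROBOT

A 6-joint arm with a two-finger parallel gripper is mounted at the origin on a cart in front of the work surface, level with it; the furniture and walls round the work are solid. World frame = base frame: x ahead of the robot, y to its left, z up, the work surface at z = 0. Lengths are in m, angles in degrees, forces in N, time in s.
With the tool pointing down it reaches from about 0.4 to 0.825 m from the base axis. Payload 7 kg.
Tool frame: the origin (TCP) lies on the front face of the gripper's body, between the roots of the fingers; the fingertips stand 66 mm ahead of it and the grasp point (between the pads) lies 47 mm ahead of it; z points along the fingers, y is the line along which they close (so a half turn about z gives the same grasp; the last joint's range is limited). The gripper opens to 88 mm and grips with 3 to 60 N. Pads are 19 mm wide; open, the fingers measure 130 mm over their backs; the gripper's body (78 mm by 193 mm) begins 47 mm behind the grasp point.
Start: joints at [80.564, 20.546, 0.682, 0, -70.136, -16.507], TCP at [0.295, 0.607, 0.292] pointing down, gripper open.
Joint ranges: [-176.03, 176.03], [-82.01, 121.73], [-58.28, 71.71], [-173.87, 95.51], [-174.79, -0.11], [-173.66, 173.66]. Speed limits (degrees/s): [136.94, 136.94, 172.46, 180, 180, 180].

INTERFACE

Orientations are given as [roll, pitch, yaw] about the fixed x, y, z axes, in that order (R = Rz(yaw) Ry(pitch) Rx(roll)).
In Python, from plant import ctrl gives the robot as it stands.
- The arm moves only by the tool send_rows, never from a script. Its argument "deltas" is a list of rows, each a list of 2 entries, a list of its own where there are three numbers: the shift along the tool's x, y, z each as a share of 800 mm, from -1 to 1, then the turn about the tool's z as a share of 90 degrees, from -1 to 1. A call has exactly 5 rows; each row is the pose to reach, as a shift and turn from the pose commanded when the call began, along the tool's axes at that moment; what a row does not reach only later rows make up. A row lasts 1/12 s, in which the tool goes at most 41.7 mm and 7.16 degrees, less where a joint would pass 70% of its speed; a pose out of reach is approached as far as the arm can. A call with a number of a shift or a turn outside -1 to 1 is refused whole. A call with a gripper value outside its range is refused whole. "gripper" is the opening, from 0 (shut) to 1 (fully open), set as the call begins (left out, the last holds). The fingers move at their own pace and stop on an object; the grip force is fixed at half the most. Time passes only in rows, so rows that repeat a pose let the fingers close, or fill a call up. It gives the time, the measured TCP pose, the force, the opening and the grip force at its end, in the units of the state.
- ctrl.get_obs(): the state, without advancing time (a new reading comes with each control period).
- ctrl.snapshot(name): name is "side" or "top" or "wrist"; returns a dict with "color" (480x640x3 uint8, red, green, blue), "vertical_fov" (degrees; the focal length in pixels is half the picture's height over the tangent of half this angle, whatever the lens; pixels are square), "cx", "cy" (the principal point, pixels), "rvec" (rotation vector, rad) and "tvec" (3), from world to camera coordinates, as OpenCV has them. Camera axes: x right, y down, z forward; pixel columns grow to the right and rows downward; lengths in m; the calibration is good to about 2 mm. A picture is of the moment at which its call begins. There is no depth.
- ctrl.close_job(): hands the job in; it is judged then, once.
Trained networks look in a picture, given as the dict that the camera call returned (one of the last four; its "shot" number tells which), for a name from the list of things; names that differ only in an ending like _2 or _b are one class to them, and where a whole thing is asked for, a point or a joint stands for the part that bears it (a point fixed in the world has none). Each returns a list of dicts, best first, with "conf" (0 to 1); they miss things now and then, are a little off and sometimes report something else, mostly with a low value. They report only what shows in the picture. A call takes as long as a camera call. They do not tell look-alikes from the thing itself.
- ctrl.boxes_of(picture, thing): "xy" ([column, row] as shares, 0 to 1, of the picture: columns of its width, rows of its height, amid what is visible of it).
- ctrl.cut_out(picture, thing): "pixels" (480x640 bool, what is visible of it) and "xy" ([column, row] as shares, 0 to 1, of the picture: columns of its width, rows of its height, amid what is visible of it).
The state is a dict: "clock": time; "joint_pos": joint angles; "qvel": joint speeds; "tau": joint torques, N m; "tool_pos": TCP position; "orientation": TCP orientation; "force": force on the tool from outside, world axes, zero at the start; "moment": the same for the moment, N m; "opening": finger opening in m; "gripper_force": force on a finger pad.
Only numpy, scipy, OpenCV 4.12 (cv2) and the standard library are available. Lean on these libraries where they do the work, as an engineer would, in place of code of your own. Each camera call takes 0.05 s, during which the arm holds its last target. There are 200 camera calls.

## Working session

There is one attempt and no reset: what is moved stays moved. The work goes in short steps, Python scripts to look and compute and a tool call to move; the robot and the scene stay as the last step left them, time stands still between calls to the robot, and variables do not carry over. Pictures are saved under pics/ and viewed, at most 10 in all, crops included, and the job is handed in when it is done.

Besides the shell and the picture viewer there is one more tool, called after ">>>" as name(argument=value, ...), one argument or row to a line, values as JSON. send_rows: Moves the arm, as the interface text tells. Shift numbers are shares of 800 mm and turn numbers shares of 90 degrees, none past 1 either way. Its arguments: {"type":"object","properties":{"deltas":{"type":"array","items":{"type":"array"}},"gripper":{"type":"number"}},"required":["deltas"]}

```bash
mkdir -p pics; ls; cat > h.py <<'E'
import numpy as np,cv2
from plant import ctrl
def K(s):
    f=240/np.tan(np.radians(s["vertical_fov"])/2); return np.array([[f,0,s["cx"]],[0,f,s["cy"]],[0,0,1.]])
def P(s):
    R,_=cv2.Rodrigues(np.array(s["rvec"],float)); return K(s)@np.c_[R,np.array(s["tvec"],float).ravel()]
def ray(s,px):
    R,_=cv2.Rodrigues(np.array(s["rvec"],float)); c=-R.T@np.array(s["tvec"],float).ravel()
    d=R.T@np.linalg.inv(K(s))@np.array([px[0],px[1],1.]); return c,d/np.linalg.norm(d)
def atz(s,px,z):
    c,d=ray(s,px); return c+d*(z-c[2])/d[2]
def tri(obs):
    A=0;b=0;L=[]
    for s,p in obs:
        c,d=ray(s,p); M=np.eye(3)-np.outer(d,d); A=A+M;b=b+M@c;L.append((c,d))
    x=np.linalg.solve(A,b); return x,max(np.linalg.norm(np.cross(x-c,d)) for c,d in L)
def proj(s,X):
    q=P(s)@np.append(X,1); return q[:2]/q[2]
def save(s,n): cv2.imwrite(f"pics/{n}.png",s["color"][:,:,::-1])
E
python3 - <<'E'
from h import *
np.set_printoptions(precision=4,suppress=True)
o=ctrl.get_obs();print({k:np.round(v,3) for k,v in o.items()})
names="gun_grip gun_mouth holder bearing_block recess_mouth relief_top nipple_base nipple_tip screw_tin tape_roll eraser".split()
ims=[]
for n in ["side","top","wrist"]:
    s=ctrl.snapshot(n);ims.append(s["color"]);c,_=ray(s,(320,240));print(n,s["vertical_fov"],s["cx"],s["cy"],"cam",c)
    save(s,n+"0")
    for t in names:
        r=ctrl.boxes_of(s,t)
        for q in r[:3]:
            if q["conf"]>.25:
                px=np.array(q["xy"])*[640,480];print(t,round(q["conf"],2),px.round(1),"z0:",atz(s,px,0)[:2],"z.07:",atz(s,px,.07)[:2])
E
```

```text
pics
{'clock': np.float64(0.0), 'joint_pos': array([ 80.566,  20.592,   0.634,  -0.02 , -70.135, -16.507]), 'qvel': array([ 0.056,  0.02 ,  0.012,  0.007, -0.109, -0.089]), 'tau': array([ -0.001, -58.272,  29.305,   6.997,   0.007,  -0.   ]), 'tool_pos': array([0.295, 0.607, 0.291]), 'orientation': array([179.905,  -0.008, -25.949]), 'force': array([-1.029,  0.27 , -0.375]), 'moment': array([0.006, 0.006, 0.009]), 'gripper_force': np.float64(0.0), 'opening': np.float64(0.087)}
side 54.6227685693133 319.0465872850831 235.9366531280504 cam [-0.2883 -0.4834  0.6927]
gun_grip 0.88 [201.4 227.6] z0: [0.5739 0.3665] z.07: [0.4867 0.2806]
gun_grip 0.69 [239.4 223.8] z0: [0.6417 0.2804] z.07: [0.5477 0.2032]
gun_mouth 0.56 [202. 226.] z0: [0.5819 0.3711] z.07: [0.494  0.2848]
gun_mouth 0.48 [239.3 224.4] z0: [0.6386 0.2786] z.07: [0.5449 0.2016]
bearing_block 0.62 [377.  266.7] z0: [ 0.6235 -0.1603] z.07: [ 0.5313 -0.1929]
recess_mouth 0.92 [379.4 267.3] z0: [ 0.6237 -0.1666] z.07: [ 0.5315 -0.1986]
nipple_base 0.41 [390.6 253.2] z0: [ 0.6963 -0.1696] z.07: [ 0.5968 -0.2013]
screw_tin 0.7 [2
[... 765 characters left out ...]
66 0.1991]
bearing_block 0.66 [378.3 222.9] z0: [ 0.5921 -0.1738] z.07: [ 0.5865 -0.165 ]
bearing_block 0.56 [365.4 229.2] z0: [ 0.5759 -0.1381] z.07: [ 0.5711 -0.131 ]
recess_mouth 0.67 [375.5 223.6] z0: [ 0.5905 -0.1661] z.07: [ 0.585  -0.1576]
nipple_base 0.68 [312.3 275.4] z0: [0.4552 0.009 ] z.07: [0.4561 0.0092]
nipple_base 0.54 [391.1 219.1] z0: [ 0.6015 -0.209 ] z.07: [ 0.5955 -0.1985]
nipple_tip 0.59 [391.6 216.2] z0: [ 0.6095 -0.2106] z.07: [ 0.6031 -0.2001]
screw_tin 0.74 [309.6 276.6] z0: [0.4521 0.0163] z.07: [0.4531 0.0161]
tape_roll 0.76 [311.4 181. ] z0: [0.7112 0.0045] z.07: [0.7    0.0049]
wrist 63.16631543685552 319.0216156232547 244.699297587962 cam [0.3576 0.5771 0.3856]
```

```bash
python3 - <<'E'
import cv2,numpy as np
a=cv2.imread("pics/side0.png")[180:320,160:440];b=cv2.imread("pics/top0.png")[160:300,160:440]
cv2.imwrite("pics/c0.png",np.vstack([cv2.resize(a,None,fx=2.1,fy=2.1,interpolation=cv2.INTER_CUBIC),cv2.resize(b,None,fx=2.1,fy=2.1,interpolation=cv2.INTER_CUBIC)]))
E
```

```text
(no output)
```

View pics/c0.png

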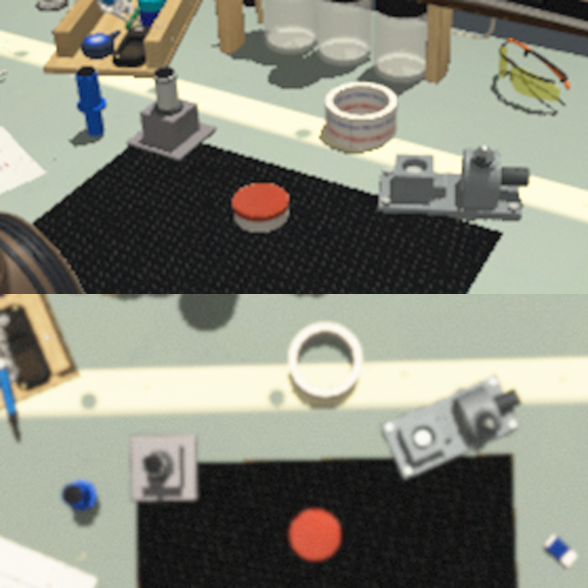

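The crops show the steel gun standing in the holder at side (239,224) / top (236,241), with the blue look-alike left of it. The block is at side (378,267) / top (378,223), its square housing nearer the gun and its yaw about +18°. I'll move toward the gun for wrist views.

>>> send_rows(
  deltas=[
    [[0.444,0.383,0.052],-0.49],
    [[0.444,0.383,0.052],-0.49],
    [[0.444,0.383,0.052],-0.49],
    [[0.444,0.383,0.052],-0.49],
    [[0.444,0.383,0.052],-0.49],
  ],
  gripper=1,
)

```text
clock: 2.22
tool_pos: [0.3776, 0.4145, 0.2737]
orientation: [-180.0, -0.0, 10.3]
force: [0.9, -0.0, -0.2]
opening: 0.0873
gripper_force: 0.0
```

```bash
cat >> h.py <<'E'
def Rt(o=None):
    from scipy.spatial.transform import Rotation as Ro
    o=o or ctrl.get_obs(); return Ro.from_euler('xyz',o["orientation"],degrees=True).as_matrix()
def go(T,yaw=None):
    "shares to bring TCP to world T, tool yaw"
    o=ctrl.get_obs(); d=Rt(o).T@(np.array(T)-o["tool_pos"])
    t=0 if yaw is None else -(yaw-o["orientation"][2])/90
    print("clk",round(o["clock"],2),"tcp",np.round(o["tool_pos"],4),"rpy",np.round(o["orientation"],2),"F",np.round(o["force"],1),"M",np.round(o["moment"],2),"open",round(o["opening"],4),"gf",round(o["gripper_force"],1)); print("shares",np.round(d/.8,4),"mm",np.round(d*1e3,1),"turn",round(t,4))
E
python3 -c "
from h import *
go((.48,.176,.25),18)
R=Rt();o=ctrl.get_obs()"
```

```text
clk 2.22 tcp [0.3776 0.4145 0.2737] rpy [-1.7998e+02 -2.0000e-02  1.0250e+01] F [ 0.9 -0.  -0.2] M [-0.01 -0.16 -0.02] open 0.0873 gf 0.0
shares [0.0728 0.3162 0.0296] mm [ 58.3 252.9  23.7] turn -0.0861
```

>>> send_rows(
  deltas=[
    [[0.073,0.316,0.03],-0.086],
    [[0.073,0.316,0.03],-0.086],
    [[0.073,0.316,0.03],-0.086],
    [[0.073,0.316,0.03],-0.086],
    [[0.073,0.316,0.03],-0.086],
  ],
)

```text
clock: 2.63
tool_pos: [0.4583, 0.2233, 0.2549]
orientation: [-180.0, -0.1, 17.6]
force: [1.2, 0.2, 0.2]
opening: 0.0879
gripper_force: 0.0
```

>>> send_rows(
  deltas=[
    [[0,0.06,0],0],
    [[0,0.06,0],0],
    [[0,0.06,0],0],
    [[0,0.06,0],0],
    [[0,0.06,0],0],
  ],
)

```text
clock: 3.05
tool_pos: [0.4725, 0.1801, 0.2548]
orientation: [-180.0, -0.0, 17.6]
force: [1.0, 0.5, 0.3]
opening: 0.0876
gripper_force: 0.0
```

```bash
python3 - <<'E'
from h import *
np.set_printoptions(precision=4,suppress=True)
import pickle
go((.48,.176,.25),18)
s=ctrl.snapshot("wrist");save(s,"w1");pickle.dump(s,open("w1.pkl","wb"))
print(ray(s,(320,240)))
for t in ["gun_grip","holder","gun_mouth"]:
    for q in ctrl.cut_out(s,t)[:3] if t!="gun_mouth" else ctrl.boxes_of(s,t)[:2]:
        px=np.array(q["xy"])*[640,480];print(t,q["conf"],px,atz(s,px,.1))
E
```

```text
clk 3.05 tcp [0.4725 0.1801 0.2548] rpy [-179.99   -0.03   17.62] F [1.  0.5 0.3] M [-0.    0.    0.01] open 0.0876 gf 0.0
shares [0.0074 0.0077 0.006 ] mm [5.9 6.2 4.8] turn -0.0042
(array([0.5385, 0.2006, 0.3482]), array([-0.2307, -0.0746, -0.9702]))
gun_grip 0.69 [164.608 124.608] [0.5198 0.2936 0.1   ]
holder 0.62 [332.416 139.92 ] [0.5421 0.1934 0.1   ]
gun_mouth 0.95 [313.728 124.608] [0.5472 0.2071 0.1   ]
gun_mouth 0.6 [170.624 125.52 ] [0.5204 0.29   0.1   ]
```

View pics/w1.png

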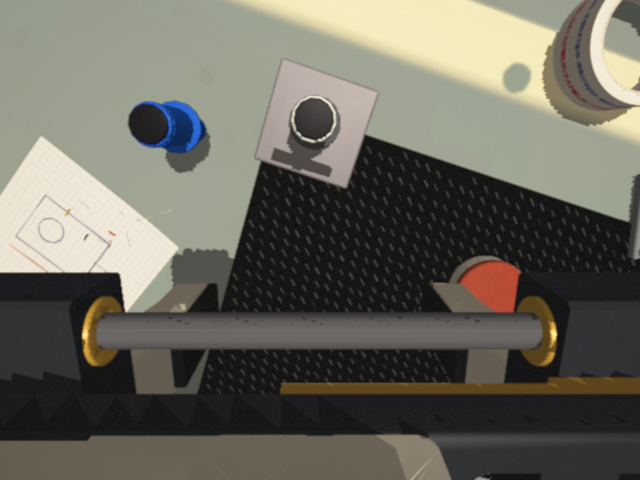

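The wrist view shows the gun's black cap at (314,119), ringed by the grip, on the holder around (317,122). The blue one is at (150,125), clear of the fingers.

>>> send_rows(
  deltas=[
    [[0.02,0,0.02],0],
    [[0.04,0,0.045],0],
    [[0.056,0,0.0625],0],
    [[0.056,0,0.0625],0],
    [[0.056,0,0.0625],0],
  ],
)

```text
clock: 3.67
tool_pos: [0.5149, 0.1933, 0.2035]
orientation: [179.9, 0.1, 17.6]
force: [-0.2, 0.9, -0.0]
opening: 0.0874
gripper_force: 0.0
```

```bash
python3 - <<'E'
from h import *
np.set_printoptions(precision=4,suppress=True)
import pickle
s1=pickle.load(open("w1.pkl","rb"))
go((.548,.207,.15))
s2=ctrl.snapshot("wrist");save(s2,"w2");pickle.dump(s2,open("w2.pkl","wb"))
def cap(s,guess,r=70):
    g=cv2.cvtColor(s["color"],cv2.COLOR_RGB2HSV);m=(g[...,2]<75).astype(np.uint8)
    m=cv2.morphologyEx(m,cv2.MORPH_OPEN,np.ones((7,7)))
    n,l,st,c=cv2.connectedComponentsWithStats(m)
    for i in range(1,n):
        if np.linalg.norm(c[i]-guess)<r and st[i,4]<12000: print("  comp",c[i],st[i])
    i=min(range(1,n),key=lambda i:np.linalg.norm(c[i]-guess)); return c[i]
c1=cap(s1,(314,119));g=proj(s2,atz(s1,c1,.103));print("guess2",g);c2=cap(s2,g)
print(c1,c2,tri([(s1,c1),(s2,c2)]),atz(s1,c1,.103),atz(s2,c2,.103))
E
```

```text
clk 3.67 tcp [0.5149 0.1933 0.2035] rpy [179.94   0.14  17.64] F [-0.2  0.9 -0. ] M [-0.06  0.03  0.08] open 0.0874 gf 0.0
shares [ 0.0448 -0.0038  0.0668] mm [35.8 -3.1 53.4] turn 0
  comp [311.8141 121.2737] [295 102  37  37 979]
  comp [317. 146.] [314 143   7   7  49]
guess2 [309.7457 208.1613]
  comp [311.7625 203.3366] [ 290  181   45   46 1655]
[311.8141 121.2737] [311.7625 203.3366] (array([0.5493, 0.2086, 0.0911]), np.float64(0.0005123686677200214)) [0.5486 0.2087 0.103 ] [0.5512 0.2084 0.103 ]
```

View pics/w2.png

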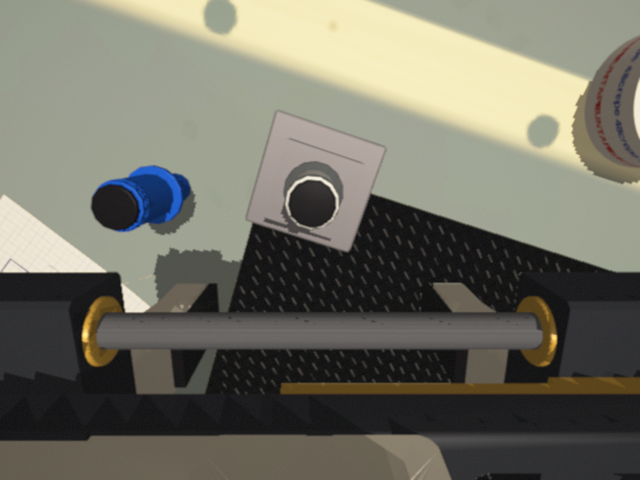

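The cap is now at (312,203), in front of the holder, and its edges are clear. I'll check its height against the fixed cameras before descending.

```bash
python3 - <<'E'
from h import *
np.set_printoptions(precision=4,suppress=True)
import pickle
s1=pickle.load(open("w1.pkl","rb"));s2=pickle.load(open("w2.pkl","rb"))
obs=[(s1,(311.8,121.3)),(s2,(311.8,203.3))]
for n in["side","top"]:
    s=ctrl.snapshot(n);pickle.dump(s,open(n+".pkl","wb"))
    g=proj(s,np.array([.5493,.2086,.1])).round().astype(int)
    v=s["color"].max(2); print(n,g,[proj(s,np.array([.5493,.2086,z])).round(1) for z in(.046,.052,.096,.1,.102,.106)])
    print(v[g[1]-12:g[1]+30,g[0]-9:g[0]+10] if n=="side" else v[g[1]-10:g[1]+11,g[0]-10:g[0]+11])
E
```

```text
side [237 213] [array([239. , 230.8]), array([238.8, 228.8]), array([237.1, 214.5]), array([236.9, 213.2]), array([236.8, 212.5]), array([236.7, 211.2])]
[[ 98 131 134 134 134 135 133 130 129 130 126 125 124 127 135 142 131 158
  202]
 [ 91 127 134 133 131 131 132 133 130 126 125 126 126 134 149 143 144 185
  205]
 [ 84 119 133 130 128 131 135 134 130 128 127 127 126 149 159 131 159 204
  203]
 [ 78 113 132 131 132 132 133 131 129 127 127 127 133 151 152 145 185 204
  205]
 [ 71 110 132 131 131 129 130 132 130 127 128 126 147 155 128 161 203 202
  203]
 [ 52 102 134 133 132 130 132 133 132 127 125 134 152 148 145 186 203 204
  203]
 [ 30  96 134 132 132 133 132 132 129 126 126 147 156 132 160 205 203 204
  206]
 [ 26  96 134 132 133 133 130 131 128 125 132 151 148 148 186 204 205 204
  204]
 [ 46 113 140 131 132 131 131 132 131 125 144 154 131 161 206 204 205 205
  204]
 [111 152 148 131 131 132 133 133 132 135 149 145 147 186 206 205 204 204
  205]
 [195 193 156 131 130 133 134 133 131 131 121 106 144 191 204 205 204 205
  205]
 [226 214 179 163 165 165 146 113  93  87  72  58  90 1
[... 3779 characters left out ...]
2  93 118 146 152 131  99  66  51  51  49  46  64 118 189 214
  161  73  35]
 [104 103  89  88 112 144 148 131  97  69  51  49  47  49  61 106 184 215
  167  78  31]
 [124 114  91  86 112 146 149 125 100  67  52  51  49  48  56 101 178 212
  174  90  39]
 [140 127 101  88 108 142 151 130  98  66  52  47  48  45  56 100 174 215
  179  90  38]
 [145 126  90  87 111 144 146 126  92  60  48  51  51  45  57  95 175 212
  175  93  40]
 [114 101  84  89 118 149 147 123  84  58  49  46  51  49  52  99 176 214
  175  92  37]
 [ 95  86  82  98 122 147 146 115  79  54  42  42  43  50  59  99 175 211
  175  94  38]
 [ 90  84  87  99 129 147 141 110  75  51  47  43  47  47  55 101 174 207
  170  86  32]]
```

>>> send_rows(
  deltas=[
    [[0.03,-0.004,0.0],0],
    [[0.0473,-0.004,0.02],0],
    [[0.0473,-0.004,0.06],0],
    [[0.0473,-0.004,0.09],0],
    [[0.0473,-0.004,0.104],0],
  ],
)

```text
clock: 4.23
tool_pos: [0.549, 0.2069, 0.1195]
orientation: [180.0, 0.1, 17.6]
force: [-1.4, -0.9, 0.1]
opening: 0.0877
gripper_force: 0.0
```

```bash
python3 - <<'E'
from h import *
go((.55,.2078,.1205))
s=ctrl.snapshot("wrist");save(s,"w3")
E
```

```text
clk 4.23 tcp [0.549  0.2069 0.1195] rpy [1.7998e+02 1.4000e-01 1.7580e+01] F [-1.4 -0.9  0.1] M [-0.15  0.08 -0.03] open 0.0877 gf 0.0
shares [ 0.0016 -0.0007 -0.0013] mm [ 1.2 -0.5 -1. ] turn 0
```

View pics/w3.png

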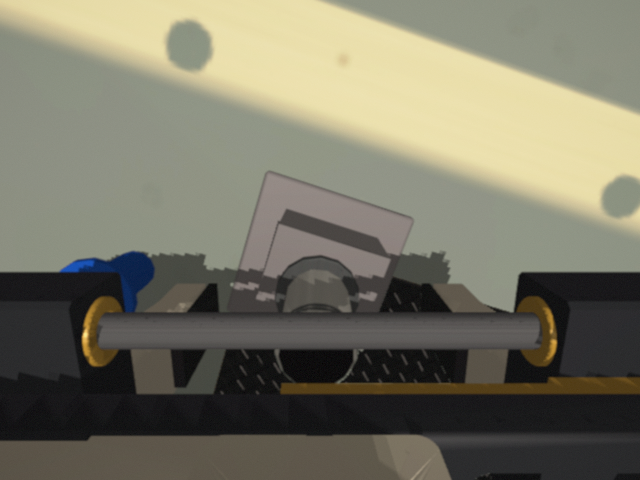

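The gun is centred between the fingers (cap at about 315,350). I'll close on it.

>>> send_rows(
  deltas=[
    [[0.0015,0,-0.001],0],
    [[0.0015,0,-0.001],0],
    [[0.0015,0,-0.001],0],
    [[0.0015,0,-0.001],0],
    [[0.0015,0,-0.001],0],
  ],
  gripper=0,
)

```text
clock: 4.7
tool_pos: [0.5518, 0.2082, 0.1235]
orientation: [-180.0, -0.1, 17.6]
force: [0.6, -0.8, -0.2]
opening: 0.0598
gripper_force: 0.0
```

>>> send_rows(
  deltas=[
    [[0,0,0],0],
    [[0,0,0],0],
    [[0,0,0],0],
    [[0,0,0],0],
    [[0,0,0],0],
  ],
)

```text
clock: 5.12
tool_pos: [0.5514, 0.2079, 0.1221]
orientation: [180.0, 0.0, 17.6]
force: [0.9, -0.6, 1.6]
opening: 0.0275
gripper_force: 30.0
```

>>> send_rows(
  deltas=[
    [[0,0,-0.015],0],
    [[0,0,-0.045],0],
    [[0,0,-0.08],0],
    [[-0.01,0.02,-0.115],0],
    [[-0.028,0.055,-0.15],0],
  ],
)

```text
clock: 5.53
tool_pos: [0.5437, 0.1607, 0.2424]
orientation: [180.0, 0.0, 17.7]
force: [1.0, -0.1, -2.2]
opening: 0.0271
gripper_force: 30.0
```

>>> send_rows(
  deltas=[
    [[-0.018,0.04,-0.01],0],
    [[-0.036,0.08,-0.01],0],
    [[-0.054,0.12,-0.01],0],
    [[-0.072,0.16,-0.01],0],
    [[-0.09,0.2,-0.01],0],
  ],
)

```text
clock: 5.95
tool_pos: [0.5223, -0.0163, 0.2497]
orientation: [-180.0, 0.0, 17.6]
force: [1.3, -0.3, -2.4]
opening: 0.0274
gripper_force: 30.0
```

>>> send_rows(
  deltas=[
    [[-0.018,0.04,0],0],
    [[-0.036,0.08,0],0],
    [[-0.054,0.12,0],0],
    [[-0.068,0.16,0],0],
    [[-0.073,0.18,0],0],
  ],
)

```text
clock: 6.37
tool_pos: [0.5099, -0.1726, 0.2495]
orientation: [-180.0, 0.1, 17.5]
force: [1.1, 0.4, -1.6]
opening: 0.0277
gripper_force: 30.0
```

>>> send_rows(
  deltas=[
    [[0,0,0],0],
    [[0,0,0],0],
    [[0,0,0],0],
    [[0,0,0],0],
    [[0,0,0],0],
  ],
)

```text
clock: 6.78
tool_pos: [0.5111, -0.1689, 0.2498]
orientation: [-180.0, 0.0, 17.7]
force: [0.2, -0.5, -2.8]
opening: 0.0276
gripper_force: 30.0
```

```bash
python3 - <<'E'
from h import *
import pickle
np.set_printoptions(precision=4,suppress=True)
go((.51,-.17,.25))
s=ctrl.snapshot("wrist");save(s,"w4");pickle.dump(s,open("w4.pkl","wb"))
for t in ["recess_mouth","relief_top","nipple_tip","nipple_base","bearing_block"]:
    for q in ctrl.boxes_of(s,t)[:2]:
        px=np.array(q["xy"])*[640,480];print(t,round(q["conf"],2),px,atz(s,px,.044))
E
```

```text
clk 6.78 tcp [ 0.5111 -0.1689  0.2498] rpy [-179.99    0.     17.67] F [ 0.2 -0.5 -2.8] M [-0.04 -0.   -0.  ] open 0.0276 gf 30.0
shares [-0.0018  0.0009 -0.0002] mm [-1.4  0.7 -0.2] turn 0
recess_mouth 0.61 [341.632 123.888] [ 0.5943 -0.1598  0.044 ]
recess_mouth 0.61 [286.592 132.48 ] [ 0.5762 -0.1231  0.044 ]
relief_top 0.8 [288.512 133.776] [ 0.5758 -0.1247  0.044 ]
nipple_tip 0.85 [397.632 141.12 ] [ 0.5953 -0.2032  0.044 ]
nipple_base 0.89 [398.528 137.184] [ 0.5981 -0.2029  0.044 ]
bearing_block 0.8 [345.28  123.312] [ 0.5954 -0.1623  0.044 ]
```

View pics/w4.png

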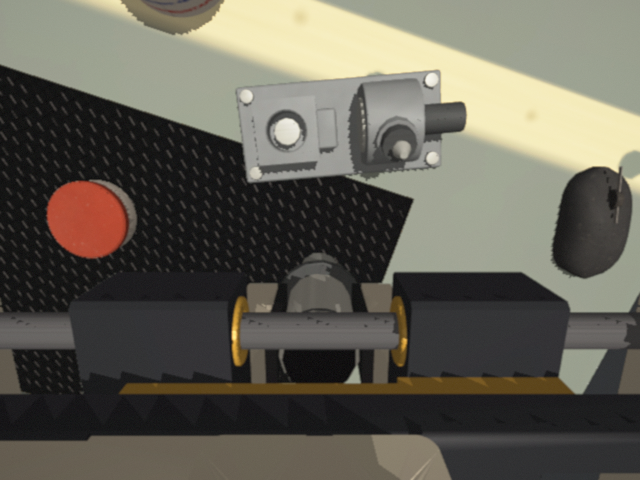

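The view shows the button at (287,132), the nipple tip near (401,150), the foot corners at (237,88), (440,70), (250,183), (441,166), and the gun held upright at (318,300). I'll take one more view from the side to get heights.

>>> send_rows(
  deltas=[
    [[0.016,-0.025,0],0],
    [[0.033,-0.05,0],0],
    [[0.049,-0.075,0],0],
    [[0.049,-0.075,0],0],
    [[0.049,-0.075,0],0],
  ],
)

```text
clock: 7.5
tool_pos: [0.5306, -0.0996, 0.2499]
orientation: [-180.0, -0.0, 17.7]
force: [-0.7, 0.1, -1.9]
opening: 0.0275
gripper_force: 30.0
```

```bash
python3 - <<'E'
from h import *
import pickle
from scipy.optimize import least_squares
np.set_printoptions(precision=4,suppress=True)
go((.53,-.10,.25))
a=pickle.load(open("w4.pkl","rb"))
s=ctrl.snapshot("wrist");save(s,"w5");pickle.dump(s,open("w5.pkl","wb"))
B={}
for t in ["relief_top","nipple_tip","nipple_base"]:
    for q in ctrl.boxes_of(s,t)[:2]:
        px=np.array(q["xy"])*[640,480];B.setdefault(t,px);print(t,round(q["conf"],2),px)
old=dict(relief_top=(288.5,133.8),nipple_tip=(397.6,141.1),nipple_base=(398.5,137.2))
for t in old:
    if t in B: print(t,tri([(a,old[t]),(s,B[t])]))
# block pose from foot corners in first view
C=np.array([[237,88],[440,70],[250,183],[441,166]],float)
L=np.array([[38,82,10],[38,-82,10],[-38,82,10],[-38,-82,10]])/1e3
def W(p,X):
    c,n=np.cos(p[2]),np.sin(p[2]);return np.array([p[0]+c*X[0]-n*X[1],p[1]+n*X[0]+c*X[1],X[2]])
r=least_squares(lambda p:np.concatenate([proj(a,W(p,l))-k for l,k in zip(L,C)]),[.59,-.16,.3])
print(r.x,np.degrees(r.x[2]),r.fun)
for n,X in dict(relief=(0,.042,.036),rec=(0,.042,.044)).items():
    w=W(r.x,X);print(n,w,proj(a,w),proj(s,w))
for rr in(.034,.038,.042,.046):
    for d in(0,.023):
        w=W(r.x,(-(rr+d)*np.sin(.4),-.035,.034+(rr+d)*np.cos(.4)));print(rr,d,w,proj(a,w),proj(s,w))
im=np.hstack([cv2.resize(a["color"][60:200,220:480],None,fx=1.5,fy=1.5*1,interpolation=3),cv2.resize(s["color"][90:230,340:600],None,fx=1.5,fy=1.5,interpolation=3)])
im=np.vstack([cv2.resize(a["color"][60:200,220:480],None,fx=2.1,fy=2.1,interpolation=3),cv2.resize(s["color"][110:250,320:580],None,fx=2.1,fy=2.1,interpolation=3)])
cv2.imwrite("pics/c5.png",im[:,:,::-1])
E
```

```text
clk 7.5 tcp [ 0.5306 -0.0996  0.2499] rpy [-180.     -0.     17.72] F [-0.7  0.1 -1.9] M [-0.12  0.02 -0.02] open 0.0275 gf 30.0
shares [-0.0009  0.0003 -0.0002] mm [-0.7  0.2 -0.1] turn 0
relief_top 0.87 [364.672 186.096]
nipple_tip 0.83 [480.704 198.624]
nipple_base 0.71 [480.32 198.48]
relief_top (array([ 0.5754, -0.1236,  0.031 ]), np.float64(0.0002676356018448298))
nipple_tip (array([ 0.594 , -0.1987,  0.0693]), np.float64(0.0003198787787801399))
nipple_base (array([ 0.5952, -0.1974,  0.0724]), np.float64(0.000894112397051807))
[ 0.5928 -0.1622  0.3937] 22.556019566550532 [-1.3096  0.111   1.7554 -0.9231 -1.7935  0.5786  1.2809  0.7555]
relief [ 0.5767 -0.1234  0.036 ] [287.9922 132.1903] [365.8586 184.8446]
rec [ 0.5767 -0.1234  0.044 ] [287.1461 131.9285] [367.0662 185.9591]
0.034 0 [ 0.594  -0.1996  0.0653] [397.9994 141.1494] [479.3474 198.6171]
0.034 0.023 [ 0.5858 -0.203   0.0865] [404.9042 155.48  ] [491.6669 216.4091]
0.038 0 [ 0.5926 -0.2002  0.069 ] [399.1322 143.5004] [481.3729 201.5424]
0.038 0.023 [ 0.5843 -0.2036  0.0902] [406.2089 158.1878] [493.9875 219.7605]
0.042 0 [ 0.5911 -0.2008  0.0727] [400.2923 145.9082] [483.4455 204.5357]
0.042 0.023 [ 0.5829 -0.2042  0.0939] [407.5475 160.9659] [496.3659 223.1955]
0.046 0 [ 0.5897 -0.2014  0.0764] [401.4808 148.3749] [485.567  207.5995]
0.046 0.023 [ 0.5814 -0.2048  0.0976] [408.9212 163.8171] [498.8044 226.7171]
```

View pics/c5.png

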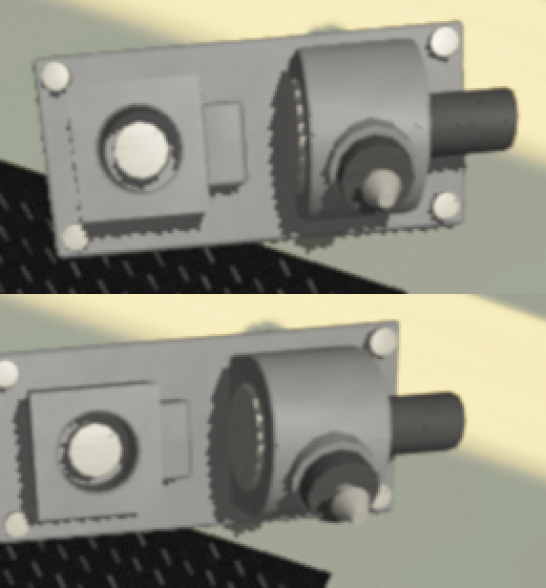

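The crops show the button centred in the recess at view-1 px (287,132) and view-2 px (365,185). The nipple tip ends at about (403,155) and (491,214), with the dark sleeve around it. The recess measures (0.577,-0.124) and the block yaw about 22.5°. I'll move over the recess and align.

>>> send_rows(
  deltas=[
    [[0.015,0.015,0],-0.018],
    [[0.03,0.03,0.01],-0.036],
    [[0.046,0.0466,0.03],-0.053],
    [[0.046,0.0466,0.065],-0.053],
    [[0.046,0.0466,0.094],-0.053],
  ],
)

```text
clock: 8.12
tool_pos: [0.5771, -0.1263, 0.1734]
orientation: [180.0, -0.0, 22.3]
force: [-1.7, 0.0, -2.4]
opening: 0.0272
gripper_force: 30.0
```

>>> send_rows(
  deltas=[
    [[0,0,0],0],
    [[0,0,0],0],
    [[0,0,0],0],
    [[0,0,0],0],
    [[0,0,0],0],
  ],
)

```text
clock: 8.53
tool_pos: [0.5774, -0.1251, 0.1765]
orientation: [179.9, -0.2, 22.4]
force: [-0.0, -0.7, -1.4]
opening: 0.0273
gripper_force: 30.0
```

```bash
python3 - <<'E'
from h import *
import pickle
np.set_printoptions(precision=4,suppress=True)
go((.577,-.124,.1455))
a=pickle.load(open("w4.pkl","rb"));b=pickle.load(open("w5.pkl","rb"))
# yaw from screws, nipple from the two views
S=[(246.7,96.2),(431,79.5),(255.7,172.9),(432.9,158.6)]
w=[atz(a,p,.012) for p in S];print(np.array(w));
for i,j in((1,0),(3,2)): d=w[i]-w[j];print("yaw",np.degrees(np.arctan2(d[0],-d[1])),np.linalg.norm(d))
print("tip",tri([(a,(402.9,155.2)),(b,(491,214.2))]));print("sleeve",tri([(a,(398.6,141.9)),(b,(481.9,200.5))]))
s=ctrl.snapshot("side");save(s,"s6");pickle.dump(s,open("s6.pkl","wb"))
t=ctrl.snapshot("top")
i1=cv2.resize(s["color"][190:310,310:450],None,fx=4,fy=4,interpolation=3);i2=cv2.resize(t["color"][170:290,310:450],None,fx=4,fy=4,interpolation=3)
i3=cv2.resize(a["color"][110:180,360:440],(240,210),interpolation=3);i4=cv2.resize(b["color"][170:240,440:520],(240,210),interpolation=3)
im=np.vstack([i1[:480],np.zeros((0,560,3),np.uint8)]);col=np.vstack([i3,i4,np.zeros((60,240,3),np.uint8)])
cv2.imwrite("pics/c6.png",np.hstack([im,col])[:,:,::-1])
E
```

```text
clk 8.53 tcp [ 0.5774 -0.1251  0.1765] rpy [179.94  -0.16  22.39] F [-0.  -0.7 -1.4] M [-0.1   0.03  0.01] open 0.0273 gf 30.0
shares [-0.0001 -0.0015  0.0388] mm [-0.1 -1.2 31. ] turn 0
[[ 0.5932 -0.0822  0.012 ]
 [ 0.6492 -0.2177  0.012 ]
 [ 0.5371 -0.105   0.012 ]
 [ 0.5929 -0.2419  0.012 ]]
yaw 22.49131035983665 0.14660656784743514
yaw 22.189609992196775 0.14788912876090396
tip (array([ 0.5863, -0.202 ,  0.0859]), np.float64(0.0007366343699585178))
sleeve (array([ 0.5934, -0.1989,  0.0719]), np.float64(6.277603456087017e-05))
```

View pics/c6.png

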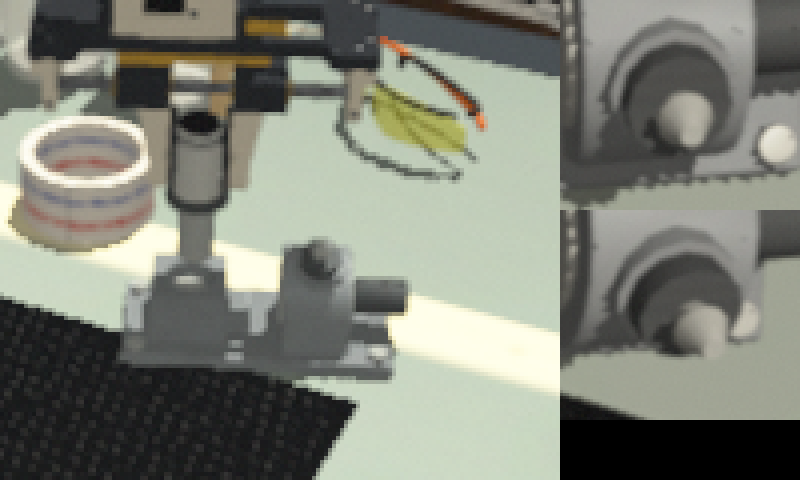

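The gun hangs upright right above the recess (side crop 200,270), and the nipple cone and sleeve match the triangulated tip (0.586,-0.202,0.086). Now the press.

>>> send_rows(
  deltas=[
    [[0,-0.001,0.008],0],
    [[0,-0.001,0.016],0],
    [[0,-0.001,0.024],0],
    [[0,-0.001,0.03],0],
    [[0,-0.001,0.03],0],
  ],
)

```text
clock: 9.05
tool_pos: [0.5761, -0.1243, 0.1495]
orientation: [-180.0, 0.1, 22.4]
force: [-1.5, 0.8, 2.3]
opening: 0.0277
gripper_force: 30.0
```

>>> send_rows(
  deltas=[
    [[0,0,0.002],0],
    [[0,0,0.004],0],
    [[0,0,0.006],0],
    [[0,0,0.007],0],
    [[0,0,0.007],0],
  ],
)

```text
clock: 9.47
tool_pos: [0.5765, -0.1244, 0.1469]
orientation: [180.0, -0.0, 22.4]
force: [-6.3, 3.3, 16.5]
opening: 0.0272
gripper_force: 30.0
```

>>> send_rows(
  deltas=[
    [[0,0,0.001],0],
    [[0,0,0.001],0],
    [[0,0,0.001],0],
    [[0,0,0.001],0],
    [[0,0,0.001],0],
  ],
)

```text
clock: 9.88
tool_pos: [0.5767, -0.1244, 0.1468]
orientation: [179.9, -0.1, 22.4]
force: [-7.3, 3.6, 20.8]
opening: 0.0276
gripper_force: 30.0
```

```bash
python3 - <<'E'
from h import *
go((.577,-.124,.1455))
s=ctrl.snapshot("side");save(s,"s7")
a=s["color"][190:310,310:450]
cv2.imwrite("pics/c7.png",cv2.resize(a,None,fx=4,fy=4,interpolation=3)[:,:,::-1])
E
```

```text
clk 9.88 tcp [ 0.5767 -0.1244  0.1468] rpy [ 1.7994e+02 -8.0000e-02  2.2420e+01] F [-7.3  3.6 20.8] M [1.45 3.16 0.03] open 0.0276 gf 30.0
shares [ 0.0006 -0.0003  0.0017] mm [ 0.5 -0.2  1.3] turn 0
```

View pics/c7.png

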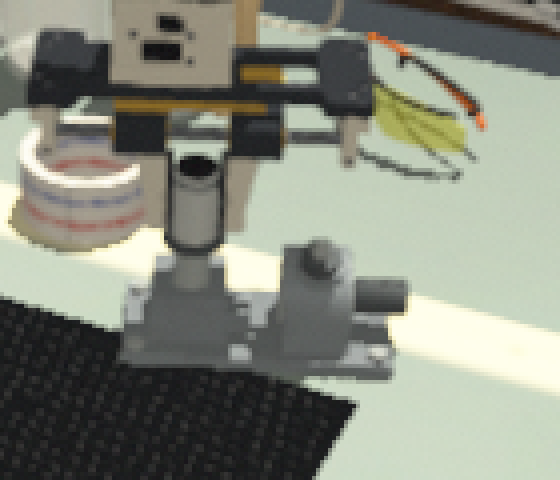

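The nose is in the recess, the button bottomed at about 20 N where its spring gives only 6.4 N. Next I raise the nose to about 7 mm engagement and swing the grip toward block -x, so the gun pivots between the pads against the recess rim.

>>> send_rows(
  deltas=[
    [[0,0,-0.003],0],
    [[0,0,-0.006],0],
    [[0,0,-0.008],0],
    [[-0.002,0,-0.008],0],
    [[-0.004,0,-0.008],0],
  ],
)

```text
clock: 10.35
tool_pos: [0.5746, -0.1253, 0.151]
orientation: [180.0, -0.2, 22.4]
force: [3.8, 3.5, 1.5]
opening: 0.0274
gripper_force: 30.0
```

>>> send_rows(
  deltas=[
    [[-0.003,0,0],0],
    [[-0.006,0,0],0],
    [[-0.009,0,0],0],
    [[-0.012,0,0],0],
    [[-0.015,0,0],0],
  ],
)

```text
clock: 10.77
tool_pos: [0.565, -0.1293, 0.1516]
orientation: [179.9, -0.3, 22.4]
force: [6.1, 5.1, 3.0]
opening: 0.0277
gripper_force: 30.0
```

```bash
python3 - <<'E'
from h import *
go((.577,-.124,.1525))
s=ctrl.snapshot("side");save(s,"s8")
a=s["color"][190:310,310:450]
cv2.imwrite("pics/c8.png",cv2.resize(a,None,fx=4,fy=4,interpolation=3)[:,:,::-1])
E
```

```text
clk 10.77 tcp [ 0.565  -0.1293  0.1516] rpy [179.91  -0.35  22.42] F [6.1 5.1 3. ] M [ 2.07 -2.27  0.02] open 0.0277 gf 30.0
shares [ 0.0164 -0.0004 -0.0011] mm [13.1 -0.3 -0.9] turn 0
```

>>> send_rows(
  deltas=[
    [[-0.004,0,0],0],
    [[-0.008,0,0],0],
    [[-0.012,0,0],0],
    [[-0.016,0,0],0],
    [[-0.019,0,0],0],
  ],
)

```text
clock: 11.23
tool_pos: [0.5503, -0.1352, 0.1509]
orientation: [179.9, -0.3, 22.4]
force: [5.9, 3.7, -2.3]
opening: 0.0278
gripper_force: 30.0
```

```bash
python3 - <<'E'
from h import *
import pickle
go((.577,-.124,.1525))
s=ctrl.snapshot("side");save(s,"s9");pickle.dump(s,open("s9.pkl","wb"))
w=ctrl.snapshot("wrist");save(w,"w9");pickle.dump(w,open("w9.pkl","wb"))
a=cv2.resize(s["color"][190:310,310:410],None,fx=4,fy=4,interpolation=3)
b=cv2.resize(w["color"][180:420,220:420],(400,480),interpolation=3)
cv2.imwrite("pics/c9.png",np.hstack([a,b])[:,:,::-1])
E
```

```text
clk 11.23 tcp [ 0.5503 -0.1352  0.1509] rpy [179.95  -0.28  22.4 ] F [ 5.9  3.7 -2.3] M [ 1.59 -2.43 -0.03] open 0.0278 gf 30.0
shares [ 0.0363 -0.0002 -0.0018] mm [29.  -0.2 -1.5] turn 0
```

View pics/c9.png

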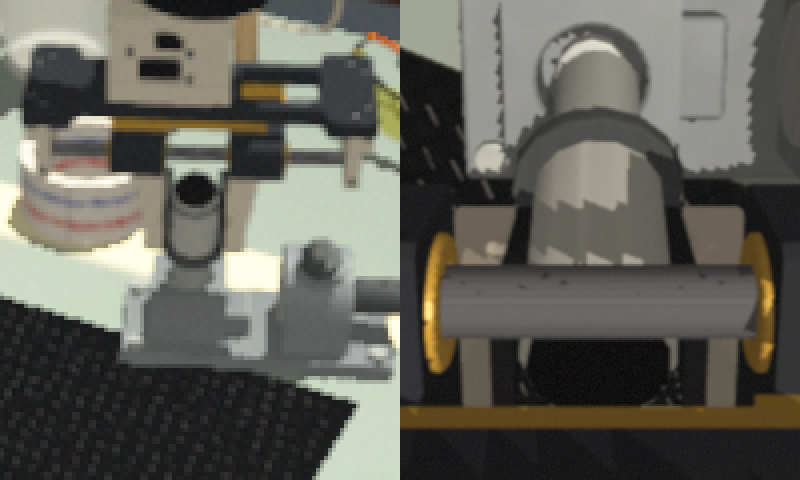

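The wrist half shows the gun clearly tilted: nose in the recess near crop (597,45), collar at (597,150), rear cap under the rod at (597,370). I'll measure the tilt against the upright image w4.

```bash
python3 - <<'E'
from h import *
import pickle
a=pickle.load(open("w4.pkl","rb"));b=pickle.load(open("w9.pkl","rb"))
for s in(a,b):
    g=s["color"][:,312:324].mean((1,2)).round().astype(int);print(g[180:312].tolist())
# prediction of the min row of circles in the gun, tool frame pivot at 47mm
def circ(s,tcp,yaw,th,ax,r,off=-.001):
    # ax: distance along gun axis from pivot (+ rear), tool z down
    c,n=np.cos(yaw),np.sin(yaw);ex=np.array([c,n,0]);ey=np.array([-n,c,0]);ez=np.array([0,0,1])
    A=-np.sin(th)*ex+np.cos(th)*ez;N=np.cos(th)*ex+np.sin(th)*ez
    G=tcp-.047*ez+off*ex
    p=np.array([proj(s,G+ax*A+r*(np.cos(t)*N+np.sin(t)*ey)) for t in np.linspace(0,6.28,181)])
    return p[:,1].min().round(1),p[:,0].min().round(1),p[:,0].max().round(1),p[:,1].max().round(1)
for nm,ax,r in(("mouth",-.0688,.011),("nosetop",-.0288,.011),("collarbot",-.0288,.019),("collartop",-.0238,.019),("capbase",.021,.014)):
    print(nm,"w4",circ(a,np.array([.5105,-.1695,.2499]),np.radians(17.65),0,ax,r),"w9",[(th,)+circ(b,np.array([.5503,-.1352,.1515]),np.radians(22.4),th,ax,r) for th in(.36,.4,.44)])
E
```

```text
[33, 33, 33, 32, 29, 25, 23, 23, 23, 22, 24, 28, 32, 34, 33, 33, 31, 29, 24, 23, 22, 22, 22, 21, 21, 21, 24, 29, 30, 31, 32, 30, 28, 26, 24, 22, 22, 22, 22, 27, 30, 31, 30, 30, 29, 29, 27, 24, 22, 24, 26, 30, 31, 31, 31, 32, 31, 27, 23, 21, 22, 22, 23, 24, 25, 27, 28, 28, 29, 30, 28, 27, 43, 76, 90, 93, 93, 93, 89, 79, 61, 52, 62, 85, 92, 88, 87, 87, 87, 87, 87, 87, 87, 90, 104, 113, 115, 113, 108, 102, 96, 92, 91, 91, 91, 91, 91, 91, 91, 91, 91, 91, 91, 91, 91, 91, 91, 91, 91, 90, 91, 91, 91, 90, 91, 91, 91, 86, 64, 47, 58, 69]
[160, 160, 160, 160, 160, 160, 160, 160, 160, 160, 154, 130, 103, 84, 76, 78, 87, 92, 97, 119, 167, 205, 215, 214, 205, 168, 137, 130, 131, 131, 131, 132, 132, 132, 132, 132, 132, 132, 133, 133, 133, 133, 133, 133, 133, 134, 134, 134, 134, 134, 134, 134, 130, 112, 83, 65, 63, 65, 68, 74, 79, 80, 79, 78, 78, 78, 78, 78, 78, 82, 109, 143, 154, 155, 154, 154, 154, 155, 155, 155, 155, 155, 155, 155, 155, 156, 156, 156, 156, 156, 156, 156, 156, 156, 156, 156, 156, 156, 157, 154, 147, 136, 123, 111, 102, 98, 98, 98, 98, 98, 98, 98, 98, 98, 98, 98, 98, 98, 98, 98, 9
[... 1070 characters left out ...]
t64(303.4))]
collartop w4 (np.float64(263.9), np.float64(277.6), np.float64(361.5), np.float64(341.8)) w9 [(0.36, np.float64(251.3), np.float64(275.4), np.float64(361.6), np.float64(316.7)), (0.4, np.float64(250.5), np.float64(275.2), np.float64(361.7), np.float64(314.1)), (0.44, np.float64(249.9), np.float64(275.0), np.float64(361.9), np.float64(311.5))]
capbase w4 (np.float64(318.9), np.float64(278.6), np.float64(360.5), np.float64(392.1)) w9 [(0.36, np.float64(344.3), np.float64(278.0), np.float64(358.6), np.float64(395.3)), (0.4, np.float64(347.3), np.float64(278.1), np.float64(358.5), np.float64(395.2)), (0.44, np.float64(350.3), np.float64(278.3), np.float64(358.4), np.float64(395.1))]
```

```bash
cat > fit.py <<'E'
from h import *
from scipy.optimize import least_squares
def row(s,tcp,yaw,th,off,sh,ax,r):
    c,n=np.cos(yaw),np.sin(yaw);ex=np.array([c,n,0]);ey=np.array([-n,c,0]);ez=np.array([0,0,1])
    A=-np.sin(th)*ex+np.cos(th)*ez;N=np.cos(th)*ex+np.sin(th)*ez;G=tcp-.047*ez+off*ex
    return min(proj(s,G+(ax+sh)*A+r*(np.cos(t)*N+np.sin(t)*ey))[1] for t in np.linspace(-1,1,21))
F=dict(mouth=(-.0688,.011),cb=(-.0288,.019),joint=(-.0238,.014))
def fit(s,tcp,yaw,obs,prior=(.4,0,0)):
    f=lambda p:[(row(s,tcp,yaw,*p,*F[k])-v)/1 for k,v in obs.items()]+[p[2]/.0015]
    r=least_squares(f,prior,x_scale=[.1,.003,.003]);return r.x.round(4),np.round(r.fun,2)
E
python3 - <<'E'
from fit import *
import pickle
a=pickle.load(open("w4.pkl","rb"));b=pickle.load(open("w9.pkl","rb"))
print(fit(a,np.array([.5105,-.1695,.2499]),np.radians(17.65),dict(mouth=252.5,cb=261,joint=274),(0,0,0)))
print(fit(b,np.array([.5503,-.1352,.1512]),np.radians(22.4),dict(mouth=205.5,cb=233,joint=250)))
print(fit(b,np.array([.5503,-.1352,.1512]),np.radians(22.4),dict(cb=233,joint=250)))
o=ctrl.get_obs();print(o["orientation"])
E
```

```text
(array([ 0.0069, -0.0011, -0.0001]), array([ 0.06, -0.6 ,  0.54, -0.07]))
(array([3.361e-01, 4.100e-03, 1.000e-04]), array([-0.02,  0.3 , -0.28,  0.04]))
(array([ 0.4501,  0.0027, -0.    ]), array([ 0.,  0., -0.]))
[179.95452306  -0.24598683  22.39512713]
```

The fit is consistent at 0.3 px: tilt 0.336 rad, and the gun slid 5 mm along the pads. A bit more swing is needed.

>>> send_rows(
  deltas=[
    [[-0.002,0,0],0],
    [[-0.004,0,0],0],
    [[-0.0065,0,0],0],
    [[-0.0065,0,0],0],
    [[-0.0065,0,0],0],
  ],
)

```text
clock: 11.75
tool_pos: [0.545, -0.1373, 0.1507]
orientation: [180.0, -0.2, 22.4]
force: [5.1, 3.4, -1.6]
opening: 0.0273
gripper_force: 30.0
```

```bash
cat > edges.py <<'E'
from fit import *
def edges(s,lo=170,hi=290):
    g=s["color"][:,312:324].mean((1,2)); d=np.diff(g)
    return [(i,int(d[i-2:i+3].sum())) for i in range(lo,hi) if abs(d[i])>9 and abs(d[i])==abs(d[i-3:i+4]).max()]
E
python3 - <<'E'
from edges import *
import pickle
go((.577,-.124,.1525))
print("old",edges(pickle.load(open("w9.pkl","rb"))))
s=ctrl.snapshot("wrist");pickle.dump(s,open("w10.pkl","wb"));print("new",edges(s))
E
```

```text
clk 11.75 tcp [ 0.545  -0.1373  0.1507] rpy [179.96  -0.2   22.4 ] F [ 5.1  3.4 -1.6] M [ 1.41 -1.81  0.02] open 0.0273 gf 30.0
shares [ 0.0433 -0.0001 -0.0021] mm [34.7 -0.1 -1.7] turn 0
old [(170, -73), (175, 82), (191, -83), (199, 122), (204, -84), (233, -71), (250, 76), (281, -52)]
new [(180, -81), (189, 127), (195, -79), (229, -76), (245, 84), (280, -37), (284, -33)]
```

```bash
python3 - <<'E'
from fit import *
import pickle
b=pickle.load(open("w10.pkl","rb"))
for m in (195.5,196.5):
    print(fit(b,np.array([.545,-.1373,.1510]),np.radians(22.4),dict(mouth=m,cb=229,joint=245.5)))
E
```

```text
(array([ 0.4134,  0.0053, -0.    ]), array([ 0.01, -0.18,  0.17, -0.02]))
(array([ 0.4013,  0.0055, -0.    ]), array([ 0.01, -0.15,  0.14, -0.02]))
```

Tilt is about 0.40 rad with a 5.4 mm pad offset, which agrees with the rim geometry. I'll withdraw along the gun axis, then move over the nipple.

>>> send_rows(
  deltas=[
    [[-0.004,0,-0.01],0],
    [[-0.0125,0,-0.03],0],
    [[-0.021,0,-0.05],0],
    [[-0.0295,0,-0.0705],0],
    [[-0.0295,0,-0.0705],0],
  ],
)

```text
clock: 12.22
tool_pos: [0.5215, -0.1474, 0.2093]
orientation: [179.9, -0.1, 22.4]
force: [0.9, -0.1, -1.8]
opening: 0.0274
gripper_force: 30.0
```

>>> send_rows(
  deltas=[
    [[0,0.02,0],0],
    [[0,0.045,0],0],
    [[0,0.07,0],0],
    [[0,0.0948,0],0],
    [[0,0.0948,0],0],
  ],
)

```text
clock: 12.63
tool_pos: [0.5511, -0.2193, 0.2053]
orientation: [-180.0, 0.1, 22.3]
force: [0.5, 0.2, -1.9]
opening: 0.0273
gripper_force: 30.0
```

>>> send_rows(
  deltas=[
    [[0,0,0],0],
    [[0,0,0],0],
    [[0,0,0],0],
    [[0,0,0],0],
    [[0,0,0],0],
  ],
)

```text
clock: 13.05
tool_pos: [0.5504, -0.2165, 0.2071]
orientation: [-180.0, -0.0, 22.4]
force: [1.0, 0.1, -1.9]
opening: 0.028
gripper_force: 30.0
```

```bash
python3 - <<'E'
from edges import *
import pickle
go((.5521,-.2164,.2074),22.4)
s=ctrl.snapshot("wrist");pickle.dump(s,open("w11.pkl","wb"));print("new",edges(s))
t=ctrl.snapshot("side")
a=cv2.resize(t["color"][170:290,340:440],None,fx=4,fy=4,interpolation=3)
b=cv2.resize(s["color"][160:400,220:420],(400,480),interpolation=3)
cv2.imwrite("pics/c11.png",np.hstack([a,b])[:,:,::-1])
o=ctrl.get_obs();T=o["tool_pos"];y=np.radians(22.4);ex=np.array([np.cos(y),np.sin(y),0]);u=-np.sin(.4)*ex+np.cos(.4)*np.array([0,0,1])
B=np.array([.5945,-.1989,.0648]);G=T-[0,0,.047]+.0054*ex;M=G-.0688*u
for n,X in dict(mouth=M,collar=G-.0288*u,tip=B+.023*u,base=B).items(): print(n,X.round(4),proj(s,X).round(1),proj(t,X).round(1))
E
```

```text
clk 13.05 tcp [ 0.5504 -0.2165  0.2071] rpy [-180.     -0.     22.42] F [ 1.   0.1 -1.9] M [-0.14 -0.   -0.  ] open 0.028 gf 30.0
shares [ 0.002   0.0008 -0.0004] mm [ 1.6  0.6 -0.3] turn 0.0002
new [(181, 71), (195, -25), (229, -74), (246, 84), (279, -49)]
mouth [ 0.5803 -0.2043  0.0969] [319.  214.1] [390.1 247.5]
collar [ 0.5659 -0.2103  0.1337] [318.9 263.2] [391.5 237.6]
tip [ 0.5862 -0.2023  0.086 ] [319.7 199.4] [389.9 249.9]
base [ 0.5945 -0.1989  0.0648] [319.7 179.4] [389.1 255.2]
```

View pics/c11.png

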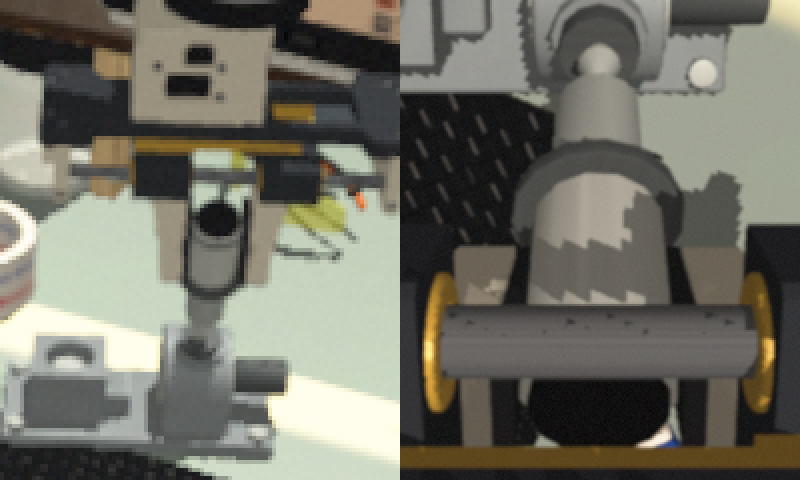

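Nose and nipple tip line up (wrist crop columns 598 and 600) and the tilt held. I'll advance along the nipple axis and watch the force.

>>> send_rows(
  deltas=[
    [[0.002,0.0005,0],0],
    [[0.005,0.0005,0.007],0],
    [[0.0085,0.0005,0.015],0],
    [[0.0117,0.0005,0.023],0],
    [[0.0117,0.0005,0.023],0],
  ],
)

```text
clock: 13.57
tool_pos: [0.5589, -0.2134, 0.1865]
orientation: [-179.9, 0.1, 22.4]
force: [-1.1, 0.3, -1.8]
opening: 0.0277
gripper_force: 30.0
```

```bash
cat > st.py <<'E'
from edges import *
import pickle
def st(th=.4,off=.0054,img=True):
    go((.5521,-.2164,.2074))
    o=ctrl.get_obs();T=o["tool_pos"];y=np.radians(22.4);ex=np.array([np.cos(y),np.sin(y),0]);u=-np.sin(.4)*ex+np.cos(.4)*np.array([0,0,1])
    ug=-np.sin(th)*ex+np.cos(th)*np.array([0,0,1]);ey=np.cross(u,ex);ey/=np.linalg.norm(ey);n=np.cross(ey,u)
    B=np.array([.5945,-.1989,.0648]);M=T-[0,0,.047]+off*ex-.0688*ug
    print("d",((M-B)@u*1e3).round(1),"perp x",((M-B)@n*1e3).round(1),"y",((M-B)@ey*1e3).round(1),"F axial",(o["force"]+[0,0,2])@u,"Fn",o["force"]@n,"Fy",o["force"]@ey)
    if img:
        s=ctrl.snapshot("wrist");pickle.dump(s,open("wl.pkl","wb"));print(edges(s));return s
E
python3 -c "
from st import *
st()"
```

```text
clk 13.57 tcp [ 0.5589 -0.2134  0.1865] rpy [-1.7991e+02  1.3000e-01  2.2370e+01] F [-1.1  0.3 -1.8] M [-0.09 -0.   -0.01] open 0.0277 gf 30.0
shares [-0.0094  0.0001 -0.026 ] mm [ -7.5   0.1 -20.8] turn 0
d 12.9 perp x -1.3 y 0.1 F axial 0.5434356470138185 Fn -1.5609249112129155 Fy 0.7204683364745049
[(180, -76), (196, 57), (229, -74), (246, 84), (280, -55)]
```

>>> send_rows(
  deltas=[
    [[0.0016,0,0.0015],0],
    [[0.0022,0,0.003],0],
    [[0.0028,0,0.0045],0],
    [[0.0034,0,0.006],0],
    [[0.0038,0,0.007],0],
  ],
)

```text
clock: 14.03
tool_pos: [0.5621, -0.2128, 0.1834]
orientation: [180.0, -0.0, 22.4]
force: [-2.6, 0.1, 2.2]
opening: 0.0277
gripper_force: 30.0
```

```bash
python3 -c "
from st import *
st()"
```

```text
clk 14.03 tcp [ 0.5621 -0.2128  0.1834] rpy [ 1.7998e+02 -1.0000e-02  2.2390e+01] F [-2.6  0.1  2.2] M [ 0.05  0.68 -0.03] open 0.0277 gf 30.0
shares [-0.0133 -0.0006 -0.0301] mm [-10.7  -0.5 -24. ] turn 0
d 8.7 perp x 0.4 y -0.5 F axial 4.842493076224547 Fn -1.3431603386874518 Fy 1.1128742461473369
[(176, -52), (183, 21), (188, -73), (196, 69), (229, -75), (246, 84), (281, -49)]
```

>>> send_rows(
  deltas=[
    [[0.0006,0,0.0015],0],
    [[0.0012,0,0.003],0],
    [[0.0018,0,0.0045],0],
    [[0.0024,0,0.006],0],
    [[0.0024,0,0.006],0],
  ],
)

```text
clock: 14.5
tool_pos: [0.564, -0.212, 0.1784]
orientation: [180.0, -0.0, 22.4]
force: [-2.6, -0.9, 5.1]
opening: 0.0274
gripper_force: 30.0
```

```bash
python3 -c "
from st import *
st()"
```

```text
clk 14.5 tcp [ 0.564  -0.212   0.1784] rpy [ 1.7998e+02 -1.0000e-02  2.2380e+01] F [-2.6 -0.9  5.1] M [-0.1   0.89 -0.01] open 0.0274 gf 30.0
shares [-0.0158 -0.0006 -0.0362] mm [-12.7  -0.5 -29. ] turn 0
d 3.4 perp x 0.3 y -0.5 F axial 7.588049404917049 Fn -0.48979903572811406 Fy 0.1842218110880149
[(181, -52), (188, 21), (196, 57), (229, -75), (246, 84), (283, -54)]
```

>>> send_rows(
  deltas=[
    [[0.0006,0,0.0014],0],
    [[0.0012,0,0.0028],0],
    [[0.0017,0,0.004],0],
    [[0.002,0,0.0048],0],
    [[0.002,0,0.0048],0],
  ],
)

```text
clock: 14.97
tool_pos: [0.565, -0.2118, 0.1763]
orientation: [179.9, 0.0, 22.4]
force: [-8.4, 0.4, 17.3]
opening: 0.0273
gripper_force: 30.0
```

```bash
python3 -c "
from st import *
st()"
```

```text
clk 14.97 tcp [ 0.565  -0.2118  0.1763] rpy [1.7994e+02 2.0000e-02 2.2410e+01] F [-8.4  0.4 17.3] M [0.36 3.05 0.03] open 0.0273 gf 30.0
shares [-0.0172 -0.0008 -0.0389] mm [-13.7  -0.6 -31.1] turn 0
d 1.0 perp x 0.5 y -0.7 F axial 20.767187542421322 Fn -0.25181207302938785 Fy 3.5872879600321688
[(183, -51), (190, 22), (195, -5), (229, -74), (246, 84), (282, -49)]
```

>>> send_rows(
  deltas=[
    [[0.0001,0,0.0003],0],
    [[0.0001,0,0.0003],0],
    [[0.0001,0,0.0003],0],
    [[0.0001,0,0.0003],0],
    [[0.0001,0,0.0003],0],
  ],
)

```text
clock: 15.43
tool_pos: [0.565, -0.2118, 0.1762]
orientation: [179.9, 0.0, 22.4]
force: [-9.8, -0.5, 18.9]
opening: 0.0274
gripper_force: 30.0
```

```bash
python3 -c "
from st import *
b=pickle.load(open('wl.pkl','rb'))
st()
print(ctrl.get_obs()['qvel'].round(2))"
```

```text
clk 15.43 tcp [ 0.565  -0.2118  0.1762] rpy [1.7994e+02 1.0000e-02 2.2410e+01] F [-9.8 -0.5 18.9] M [0.42 3.29 0.09] open 0.0274 gf 30.0
shares [-0.0171 -0.0008 -0.039 ] mm [-13.7  -0.6 -31.2] turn 0
d 1.0 perp x 0.4 y -0.7 F axial 22.843137302806742 Fn -1.1307274997941603 Fy 3.2264863171626867
[(183, -52), (190, 22), (195, -5), (229, -75), (246, 83), (282, -49)]
[-0.02  0.    0.12 -0.06 -0.03  0.09]
```

```bash
python3 -c "
from plant import ctrl
print(ctrl.close_job())"
```

```text
the job is handed in; nothing more can be done
None
```

I handed the job in at 15.4 s: I pressed the relief button to its stop at about 20 N, then set the gun tilted on the nipple, and it is still held there pressing at about 23 N. The sleeve at its stop and the jaws' snap are inferred from the force and travel; I did not see either in a picture, and the hand-in gave no verdict.

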